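# Hold a can capacitor against the sprung test contact

## Task

Push the big aluminium can capacitor that lies at the foot of the sloping test ramp up the ramp, rolling it from its downhill side with the fingertips, until it is fully home against the two end posts and has pushed the sprung brass contact bar in flush with them. Push it slowly and steadily, never letting it shoot off or run back down, and do not grip or lift it; leave everything else on the bench where it is. The ramp would let it roll back, so finish while still holding the can against the posts with the fingers.

Things in the scene. Friction and masses are not known exactly. Their poses are not given: they have to be found in the camera images.
- ramp: fixed aluminium ramp plate, 272 x 137 mm, sloping 8 degrees. Origin: middle of its sloping top face, 34 mm above the bench. x axis uphill along the slope, y along the can's axis, z square to the slope. Lip across the foot at x = -131 to -125 mm, 6 mm high; side guides 10 mm high, inner faces at y = +-56 mm
- can: big bare aluminium can capacitor, a slippery cylinder 76 mm in diameter, 105 mm long, 0.3 to 0.6 kg, lying across the ramp, free to roll. Origin at its centre; y axis = cylinder axis (the others turn as it rolls). It starts against the foot lip, centre near ramp x = -104 mm, z = 38 mm; fully home its centre is at ramp x = 65 mm
- bar (a joint): the sprung brass contact bar between the end posts: 0 = fully out (its face 8 mm downhill of the posts' faces), 0.008 m = pushed in flush with the posts. A light spring, 1.4 N at first, 4.2 N when flush
- bar_face (a point): the middle of the contact bar's downhill face (bar 60 mm wide, 18 mm high), 38 mm above the ramp's top face; it moves with the bar
- post_line (a point): point on the ramp's top face midway between the two steel end posts, level with their downhill faces, at ramp x = 103 mm, y = 0. The posts are 16 mm wide, 60 mm high, centred at y = +-42 mm; a black block 56 mm high stands behind them
- small_can: a small aluminium can capacitor standing upright, 35 mm diameter, 54 mm tall, beside the ramp; origin at the centre of its underside. To be left alone
- control_knob: a black plastic instrument knob, 38 mm diameter, 22 mm tall, lying loose beside the ramp; origin at the centre of its underside. To be left alone
- spacer: a steel ring, 48 mm outside diameter, 22 mm tall, flat beside the ramp; origin at the centre of its underside. To be left alone
- jar: a clear plastic jar with black cap, 60 mm diameter, 75 mm tall; origin at the centre of its underside. To be left alone
- driver: a screwdriver lying on the bench; origin under its middle. To be left alone
- mug: a white mug, 80 mm diameter, 90 mm tall; origin at the centre of its underside. To be left alone
- mouse: a black computer mouse, 110 x 60 mm, 36 mm tall, on a mouse pad; origin at the centre of its underside. To be left alone
Mind the look-alikes: they are no part of the job. What is shaped like the can but red is not meant.

How it is judged (in metres and radians):
On the way:
1. the can has been rolled past the middle of the ramp (x of can in the frame of ramp above 0 m), for 0.05 s.
At the end, for the whole second after the job is handed in: The can lies at rest on the ramp, square (4 degrees) and within 5 mm of the end posts, pressing the contact bar in over 6 of its 8 mm with over 1 N; the fingers push it (over 0.5 N) from downhill, the point between the pads at least 15 mm downhill of its axis (value of joint bar above 0.006 m and contact force between can and bar above 1 N and contact force between the fingers and can above 0.5 N and x of can in the frame of ramp above 0.06 m and not (z of can in the frame of ramp above 0.042 m) and angle between the y axis of can and the y axis of ramp, either way round below 0.07 rad and linear speed of can below 0.02 m/s and x of the grasp point in the frame of ramp below 0.05 m); the arm keeps its last pose, push and grip.
It fails at once if the can is lifted off the ramp, or leaves it (z of can in the frame of ramp above 0.05 m or z of can in the frame of ramp below 0.03 m).
It fails at once if the can shoots off or runs back (faster than 0.3 m/s) (linear speed of can above 0.3 m/s).
It fails at once if a bystander is moved more than 20 mm (distance of any of small_can, control_knob, spacer, jar, driver, mug, mouse from where it was at the start of the episode above 0.02 m).
It also fails if it takes over 48 s, if anything falls off the work surface, if the arm or the gripper's body presses on something with over 40 N, if the wrist force passes 120 N, or if a joint passes its speed limit or range.

## Robot

A 6-joint arm with a two-finger parallel gripper is mounted at the origin on the work surface. World frame = base frame: x ahead of the robot, y to its left, z up, the work surface at z = 0. Lengths are in mm, angles in rad, forces in N, time in s.
With the tool pointing down it reaches from about 275 to 750 mm from the base axis. Payload 10.2 kg.
Tool frame: the origin (TCP) lies midway between the tips of the shut fingers; the grasp point (between the pads) lies 19 mm behind it (ctrl.pinch_z is the distance from the TCP to the grasp point, in mm); x points along the fingers, z is the direction in which the jaws open and shut, and the axes are right-handed (so a half turn about x gives the same grasp; the last joint's range is limited). The gripper opens to 85 mm and grips with 20 to 120 N. Pads are 22 mm wide; open, the fingers measure 114 mm over their backs; the gripper's body (76 mm by 85 mm) begins 54 mm behind the grasp point. The pads swing forward as they close: fully open they stand 13 mm farther back than shut.
Start: joints at [1.019, 0.313, 1.498, -0, 1.331, -0.223], TCP at [169.539, 496.878, 231.294] pointing down, gripper open.
Joint ranges: [-2.94, 2.94], [-0.97, 2.17], [0.19, 2.56], [-1.23, 4.37], [0.02, 3.11], [-2.88, 2.88]. Speed limits (rad/s): [2.39, 2.39, 3.01, 3.14, 3.14, 3.14].

## Interface

Orientations are given as a unit quaternion [w, x, y, z].
In Python, from rig import ctrl, capture, workorder, nets gives the robot as it stands. The module is installed in compiled form; this text tells all that it offers.
- The arm moves only by the tool send_rows, never from a script. Its argument "rows" is text: rows parted by semicolons, each of 5 numbers parted by spaces: the opening, from 0 (shut) to 1 (fully open), then the shift along the tool's x, y, z in cm, then the turn about the tool's x in units of 5 degrees (1.0 is 5 degrees). In form: grip x y z yaw; .... A call has 1 to 12 rows; each row is the pose to reach, as a shift and turn from the pose commanded when the call began, along the tool's axes at that moment; what a row does not reach only later rows make up. A row lasts 1/10 s, in which the tool goes at most 50 mm and 8.59 degrees, less where a joint would pass 70% of its speed; a pose out of reach is approached as far as the arm can. A call with a gripper value outside its range is refused whole. The fingers move at their own pace and stop on an object; "grip_force" is the grip in N (left out, the last holds). Time passes only in rows, so rows that repeat a pose let the fingers close. It gives the time, the measured TCP pose, the force and the opening at its end, in the units of the state.
- ctrl.sense(): the state, without advancing time (a new reading comes with each control period).
- capture(name): name is "side" or "top"; returns a dict with "pixels" (420x560x3 uint8, red, green, blue), "intrinsics" (3x3 intrinsics, pixels), "view" (4x4, takes a point from world to camera coordinates). Camera axes: x right, y down, z forward; pixel columns grow to the right and rows downward; lengths in mm; the calibration is good to about 2 mm. A picture is of the moment at which its call begins. There is no depth.
- workorder.finish_job(): hands the job in, once; it reports no verdict.
Trained networks look in a picture, given as the dict that the camera call returned (one of the last four; its "shot" number tells which), for a name from the list of things; names that differ only in an ending like _2 or _b are one class to them, and where a whole thing is asked for, a point or a joint stands for the part that bears it (a point fixed in the world has none). Each returns a list of dicts, best first, with "confidence" (0 to 1); they miss things now and then, are a little off and sometimes report something else, mostly with a low value. They report only what shows in the picture. A call takes as long as a camera call. They do not tell look-alikes from the thing itself.
- nets.boxes_of(picture, target): "location" ([x, y, z] in mm, in world coordinates, good to about 4 mm: the middle of the surface that is visible of it).
- nets.spot_point(picture, target): "location" ([x, y, z] in mm, in world coordinates, good to about 4 mm: a listed point, or the origin of a listed thing).
The state is a dict: "time_s": time; "joints": joint angles; "dq": joint speeds; "tau": joint torques, N m; "eef_pos": TCP position; "ee_rot": TCP orientation; "force": force on the tool from outside, world axes, zero at the start; "wrist_torque": the same for the moment, N m; "grip_width": opening from 0.0 (shut) to 1.0 (fully open).
Only numpy, scipy, OpenCV 4.12 (cv2) and the standard library are available. Lean on these libraries where they do the work, as an engineer would, in place of code of your own. Each camera call takes 0.05 s, during which the arm holds its last target.

## Working session

There is one attempt and no reset: what is moved stays moved. The work goes in short steps, Python scripts to look and compute and a tool call to move; the robot and the scene stay as the last step left them, time stands still between calls to the robot, and variables do not carry over. Pictures are saved under pics/ and viewed, and the job is handed in when it is done.

Besides the shell and the picture viewer there is one more tool, called as a command line: name --argument value ..., lists and objects as JSON in quotes. send_rows: Moves the arm, as the interface text tells. Its arguments: {"type":"object","properties":{"rows":{"type":"string"},"grip_force":{"type":"number"}},"required":["rows"]}

```bash
mkdir -p pics; python3 - <<'E'
from rig import ctrl,capture,nets
import cv2
s=ctrl.sense(); print({k:s[k] for k in('time_s','eef_pos','ee_rot','force','grip_width')},ctrl.pinch_z)
for n in('top','side'):
    p=capture(n); cv2.imwrite(f'pics/{n}0.png',p['pixels'][:,:,::-1])
    for t in('ramp','can','bar_face','post_line','small_can','control_knob','spacer','jar','driver','mug'):
        print(n,t,[(d['location'],round(d['confidence'],2)) for d in nets.spot_point(p,t)][:3])
print(ctrl.sense()['time_s'])
E
```

```text
{'time_s': 0.0, 'eef_pos': array([169.39349625, 496.64492157, 230.73131223]), 'ee_rot': array([ 0.57465615, -0.41161246,  0.57551574,  0.41125068]), 'force': array([ 0.50764899, -0.42538481,  0.3074154 ]), 'grip_width': 0.9981086095915892} 18.700000000000003
top ramp [([539.8, 70.5, 38.1], 0.62)]
top can [([499.2, -27.6, 55.3], 0.8), ([390.5, -243.5, 40.6], 0.67), ([564.4, -193.1, 41.9], 0.64)]
top bar_face [([662.6, 388.0, -0.7], 0.48), ([569.9, 157.0, 82.5], 0.41), ([580.8, 166.1, 47.4], 0.27)]
top post_line [([584.1, 166.8, 45.7], 0.83), ([495.8, -27.1, 56.7], 0.53)]
top small_can [([422.1, 140.7, -1.2], 0.53)]
top control_knob [([632.5, -29.6, -0.3], 0.46)]
top spacer [([677.6, 93.6, -0.0], 0.53)]
top jar [([663.2, 385.2, -1.0], 0.75)]
top driver [([395.5, -429.3, 0.0], 0.97)]
top mug [([643.0, -415.1, 1.3], 0.91)]
side ramp [([539.6, 74.5, 33.4], 0.87), ([681.0, 94.1, 2.3], 0.16)]
side can [([391.3, -244.9, 34.4], 0.91), ([490.7, -28.7, 58.0], 0.87), ([566.6, -192.3, 39.6], 0.78)]
side bar_face [([572.4, 150.7, 83.7], 0.7)]
side post_line [([580.9, 166.7, 49.4], 0.93)]
side small_can [([538.4, 74.7, 34.4], 0.69), ([420.9, 143.9, 0.7], 0.66)]
side control_knob [([629.6, -31.2, -2.4], 0.64)]
side spacer [([680.0, 93.9, 3.0], 0.56), ([535.4, 74.8, 34.9], 0.26)]
side jar [([660.7, 385.3, 0.6], 0.81), ([537.1, 76.6, 35.4], 0.36)]
side driver [([399.5, -429.3, 1.0], 0.71)]
side mug [([644.8, -411.9, -2.6], 0.72)]
1.1
```

View pics/top0.png

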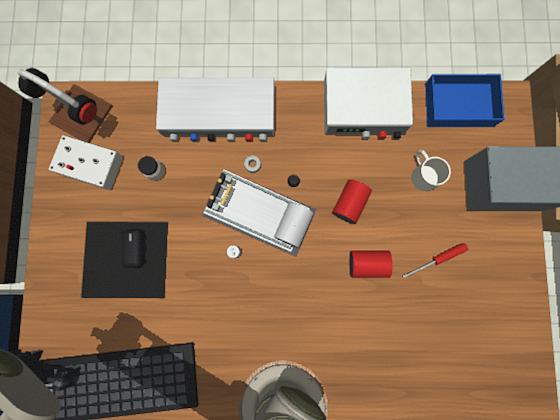

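View pics/side0.png

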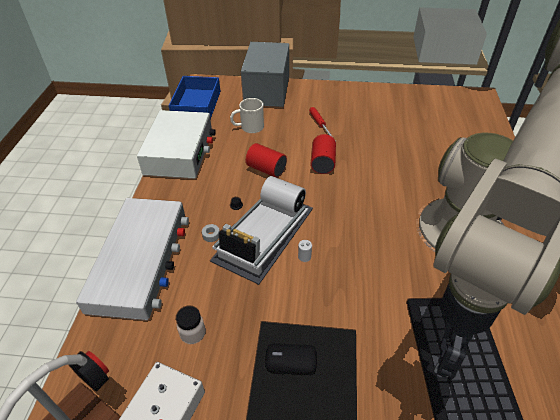

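The top view shows the ramp with the bare can at its foot (pixel ~(293,225)) and the posts at ~(220,190). The side view agrees, with the can at (283,195). The two red cylinders nearby are the decoys. The nets give a consistent can and ramp position, so next I'll work out the ramp heading and the approach.

```bash
cat > h.py <<'E'
import numpy as np
from scipy.spatial.transform import Rotation as Ro
from rig import ctrl
C=np.array([540,72.5,34.]); a=np.deg2rad(65.7); t=np.deg2rad(8)
u=np.array([np.cos(a),np.sin(a),0])
X=np.array([u[0]*np.cos(t),u[1]*np.cos(t),np.sin(t)]);Y=np.array([-u[1],u[0],0]);Z=np.cross(X,Y)
def R():
    q=ctrl.sense()['ee_rot']; return Ro.from_quat([q[1],q[2],q[3],q[0]]).as_matrix()
def ramp(p): return np.array([X,Y,Z])@(np.asarray(p)-C)
def st():
    s=ctrl.sense(); print(round(s['time_s'],2),'tcp',s['eef_pos'].round(1),'ramp',ramp(s['eef_pos']).round(1),'F',s['force'].round(1),'Framp',(np.array([X,Y,Z])@s['force']).round(2),'g',round(s['grip_width'],3))
E
python3 - <<'E'
from h import *
st(); r=R(); print(r.round(3)); 
z=r[:,2]; 
for sg in(1,-1):
    # turn about tool x (down): angle from z to sg*Y about x
    x=r[:,0]; ang=np.arctan2(np.dot(np.cross(z,sg*Y),x),np.dot(z,sg*Y)); print(sg,np.rad2deg(ang)/5)
tgt=C+u*-182+np.array([0,0,0]); tgt[2]=180
p=ctrl.sense()['eef_pos']; print(tgt,(r.T@(tgt-p))/10, ctrl.sense()['joints'])
E
```

```text
1.1 tcp [169.5 496.9 231.3] ramp [259.5 512.3 162.8] F [-0.5  0.2  1. ] Framp [0.1  0.49 0.98] g 1.004
[[-0.    -0.946  0.323]
 [-0.     0.323  0.946]
 [-1.     0.    -0.   ]]
1 -16.907590033243846
-1 19.092409966756154
[465.10438673 -93.37539635 180.        ] [  5.13134292 -47.0323716  -46.31904574] [ 1.01860603e+00  3.12923379e-01  1.49769244e+00 -1.16480923e-05
  1.33104021e+00 -2.23403277e-01]
```

send_rows --rows "0.5 0 -3.5 -3.5 1.4;0.5 0 -7 -7 2.8;0.5 0 -10.5 -10.4 4.2;0.5 0 -14 -13.8 5.7;0.5 0 -17.5 -17.2 7.1;0.5 0 -21 -20.7 8.5;0.5 0 -24.5 -24.1 9.9;0.5 0 -28 -27.6 11.4;0.5 0 -31.5 -31 12.8;0.5 0 -35 -34.5 14.2;0.5 0 -38.5 -37.9 15.6;0.5 0 -42 -41.4 17.04"

```text
time_s: 2.3
eef_pos: [433.9, -32.7, 231.5]
ee_rot: [0.702, 0.088, 0.701, -0.088]
force: [0.6, 0.4, 0.1]
grip_width: 0.503
```

```bash
python3 - <<'E'
from h import *
st(); r=R(); x=r[:,0];z=r[:,2];print(r.round(3))
print('yaw units',np.rad2deg(np.arctan2(np.dot(np.cross(z,-Y),x),np.dot(z,-Y)))/5)
tgt=C+u*-182; tgt[2]=120
print((r.T@(tgt-ctrl.sense()['eef_pos']))/10)
E
```

```text
2.3 tcp [433.9 -32.7 231.5] ramp [-110.7   53.4  215. ] F [0.6 0.4 0.1] Framp [ 0.65 -0.38 -0.01] g 0.503
[[ 0.001  0.248  0.969]
 [-0.     0.969 -0.248]
 [-1.     0.     0.001]]
yaw units 1.9882443968883234
[11.15516013 -5.10548186  4.5200104 ]
```

send_rows --rows "0.5 1 -2.5 2.2 1;0.5 3 -5.1 4.5 2;0.5 6 -5.1 4.5 2;0.5 9 -5.1 4.5 2;0.5 11.1 -5.1 4.5 2;0.5 11.1 -5.1 4.5 2"

```text
time_s: 2.9
eef_pos: [463.4, -90.5, 118.1]
ee_rot: [0.69, 0.148, 0.693, -0.147]
force: [0.6, 0.1, -0.4]
grip_width: 0.502
```

```bash
python3 - <<'E'
from h import *
from rig import capture,nets
import cv2
st(); r=R(); x=r[:,0];z=r[:,2];
print('yaw units',np.rad2deg(np.arctan2(np.dot(np.cross(z,-Y),x),np.dot(z,-Y)))/5)
tgt=C+u*-182; tgt[2]=35
print((r.T@(tgt-ctrl.sense()['eef_pos']))/10)
for n in('top','side'):
    p=capture(n); im=p['pixels'][:,:,::-1]
    im=im[150:270,190:350] if n=='top' else im[130:300,190:350]
    cv2.imwrite(f'pics/{n}1.png',cv2.resize(im,None,fx=3.5,fy=3.5,interpolation=cv2.INTER_CUBIC))
    for t in('ramp','can','bar_face','post_line'):
        print(n,t,[(d['location'],ramp(d['location']).round(1),round(d['confidence'],2)) for d in nets.spot_point(p,t)][:2])
E
```

```text
2.9 tcp [463.4 -90.5 118.1] ramp [-166.6    2.8  108.4] F [ 0.6  0.1 -0.4] Framp [ 0.29 -0.54 -0.46] g 0.502
yaw units 0.05037651166003643
[ 8.31343048 -0.19650114  0.31958372]
top ramp [([540.8, 70.2, 35.1], array([-1.6, -1.7,  1.3]), 0.91), ([426.8, 431.7, 3.0], array([273.7, 251. , -69.8]), 0.35)]
top can [([565.6, -190.3, 39.9], array([-225.9, -131.5,   37.7]), 0.92), ([393.1, -240.5, 40.5], array([-341.5,    5.1,   54.6]), 0.89)]
top bar_face [([573.0, 157.5, 84.5], array([97.2,  4.9, 37.3]), 0.46)]
top post_line [([582.6, 164.8, 49.0], array([102.8,  -0.8,   0.7]), 0.91)]
side ramp [([537.5, 73.6, 36.8], array([0.4, 2.7, 2.8]), 0.76), ([422.9, 143.8, -0.2], array([ 11.9, 136.1, -36.2]), 0.6)]
side can [([492.5, -28.7, 56.4], array([-107.6,    1.6,   37.7]), 0.94), ([391.1, -246.8, 35.8], array([-348.6,    4.3,   50.8]), 0.87)]
side bar_face [([571.6, 152.4, 83.4], array([91.9,  4.1, 37. ]), 0.64), ([540.4, 71.6, 36.4], array([-0.3, -0.7,  2.5]), 0.58)]
side post_line [([579.8, 170.4, 50.3], array([106.8,   4. ,   1.4]), 0.78), ([432.3, 434.5, 6.3], array([279. , 247.1, -67.2]), 0.71)]
```

send_rows --rows "0.5 2 -0.1 0.2 0;0.5 4 -0.2 0.3 0;0.5 6 -0.2 0.3 0;0.5 7.5 -0.2 0.3 0;0.5 8.3 -0.2 0.3 0;0.5 8.3 -0.2 0.3 0;0.5 8.3 0.3 0.3 0;0.5 8.3 0.8 0.3 0;0.5 8.3 1.1 0.3 0"

```text
time_s: 4.3
eef_pos: [472.4, -81.7, 37.9]
ee_rot: [0.692, 0.147, 0.691, -0.147]
force: [-0.2, 0.5, 0.4]
grip_width: 0.498
```

```bash
python3 - <<'E'
from h import *
from rig import capture
import cv2
st()
for n in('top','side'):
    p=capture(n); im=p['pixels'][:,:,::-1]
    im=im[150:270,190:350] if n=='top' else im[130:300,190:350]
    cv2.imwrite(f'pics/{n}2.png',cv2.resize(im,None,fx=3.5,fy=3.5,interpolation=cv2.INTER_CUBIC))
E
```

```text
4.3 tcp [472.4 -81.7  37.9] ramp [-166.2   -1.9   27.3] F [-0.2  0.5  0.4] Framp [0.41 0.37 0.3 ] g 0.498
```

View pics/side2.png

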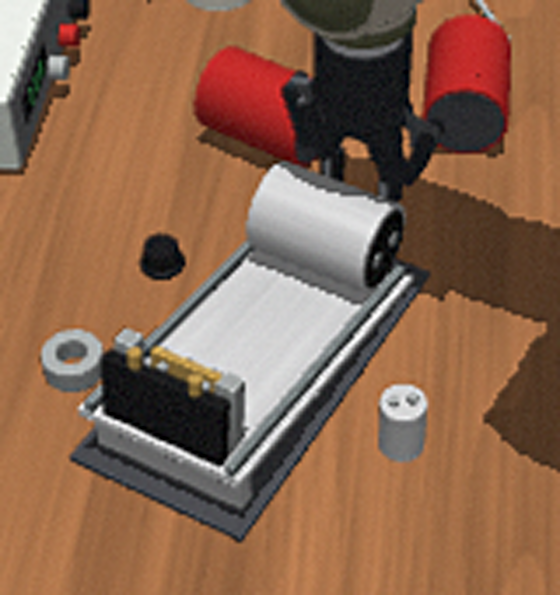

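View pics/top2.png

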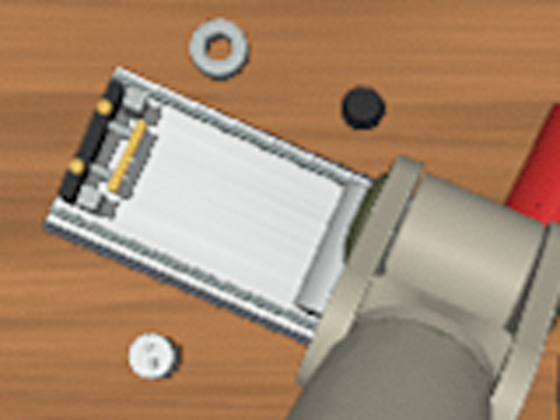

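send_rows --rows "0.5 0 0.2 -0.1 0;0.5 0 0.4 -0.2 0;0.5 0 0.6 -0.3 0;0.5 0 0.8 -0.3 0;0.5 0 1.0 -0.3 0;0.5 -0.02 1.2 -0.3 0;0.5 -0.04 1.4 -0.3 0;0.5 -0.06 1.6 -0.3 0;0.5 -0.08 1.8 -0.3 0;0.5 -0.1 2.0 -0.3 0;0.5 -0.12 2.2 -0.3 0;0.5 -0.15 2.4 -0.3 0"

```text
time_s: 5.6
eef_pos: [479.0, -58.8, 38.8]
ee_rot: [0.692, 0.147, 0.692, -0.147]
force: [-1.1, -1.5, 2.0]
grip_width: 0.501
```

```bash
cat > look.py <<'E'
import sys
from h import *
from rig import capture,nets
import cv2
st()
n='side';p=capture(n); im=p['pixels'][130:300,190:350,::-1]
cv2.imwrite(f'pics/{n}{sys.argv[1]}.png',cv2.resize(im,None,fx=3.5,fy=3.5,interpolation=cv2.INTER_CUBIC))
for t in ('can','bar_face'):
    print(t,[(ramp(d['location']).round(1),round(d['confidence'],2)) for d in nets.spot_point(p,t)][:3])
E
python3 look.py 3
```

```text
5.6 tcp [479.  -58.8  38.8] ramp [-142.8    1.6   24.9] F [-1.1 -1.5  2. ] Framp [-1.52  0.38  2.23] g 0.501
can [(array([-230.5, -132.7,   36.6]), 0.84), (array([-345.3,    5.1,   51.1]), 0.83)]
bar_face [(array([93.4,  1.6, 37.5]), 0.46)]
```

View pics/side3.png

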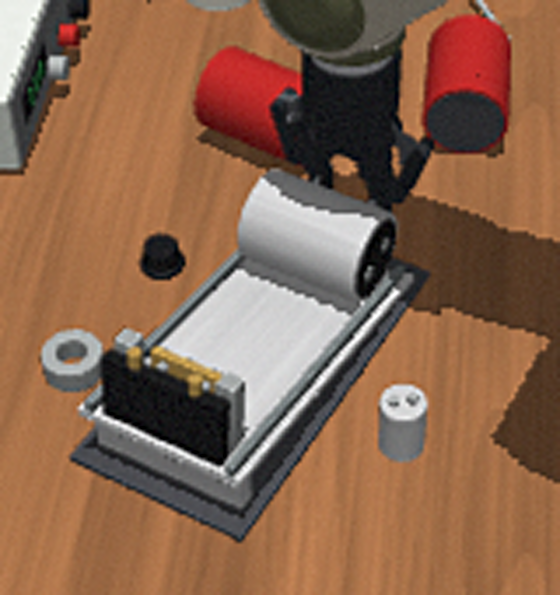

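The can is in contact and has started moving, with both fingertips on its downhill side. I'll carry on slowly up the slope.

send_rows --rows "0.5 -0.04 0.3 0 0;0.5 -0.08 0.6 0 0;0.5 -0.13 0.9 0 0;0.5 -0.17 1.2 0 0;0.5 -0.21 1.5 0 0;0.5 -0.25 1.8 0 0;0.5 -0.3 2.1 0 0;0.5 -0.34 2.4 0 0;0.5 -0.38 2.7 0 0;0.5 -0.42 3.0 0 0;0.5 -0.46 3.3 0 0;0.5 -0.51 3.6 0 0"

```text
time_s: 6.95
eef_pos: [493.7, -25.9, 43.9]
ee_rot: [0.692, 0.147, 0.692, -0.147]
force: [-0.4, -2.7, 1.3]
grip_width: 0.497
```

```bash
python3 look.py 4
```

```text
6.95 tcp [493.7 -25.9  43.9] ramp [-106.3    1.7   25. ] F [-0.4 -2.7  1.3] Framp [-2.44 -0.76  1.62] g 0.497
can [(array([-230.6, -134.7,   37.9]), 0.94), (array([-58.6,   2.4,  39.2]), 0.72), (array([-344.8,    3.8,   51.5]), 0.64)]
bar_face [(array([95. ,  4.1, 37.3]), 0.43), (array([ -57.5, -126.5,  -25.5]), 0.26)]
```

View pics/side4.png

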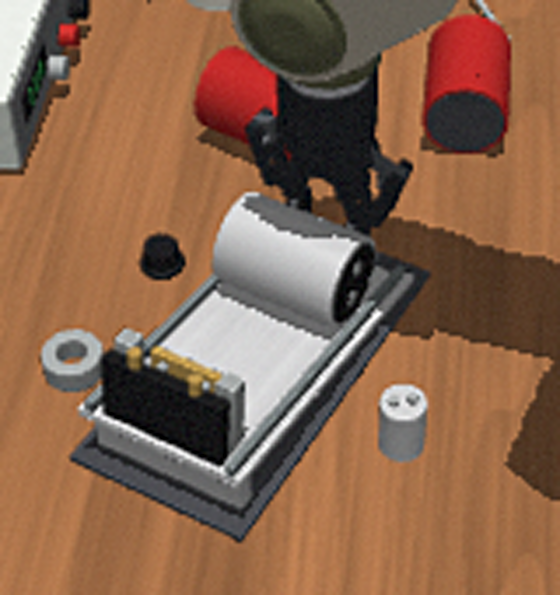

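The can has rolled to about x = -57 (crop pixel ~(295,262)), square and still touching the fingers. Two more calls at the same pace.

send_rows --rows "0.5 -0.04 0.3 0 0;0.5 -0.08 0.6 0 0;0.5 -0.13 0.9 0 0;0.5 -0.17 1.2 0 0;0.5 -0.21 1.5 0 0;0.5 -0.25 1.8 0 0;0.5 -0.3 2.1 0 0;0.5 -0.34 2.4 0 0;0.5 -0.38 2.7 0 0;0.5 -0.42 3.0 0 0;0.5 -0.46 3.3 0 0;0.5 -0.51 3.6 0 0"

```text
time_s: 8.3
eef_pos: [508.3, 7.0, 49.0]
ee_rot: [0.692, 0.147, 0.692, -0.147]
force: [-1.5, -2.0, 1.1]
grip_width: 0.498
```

send_rows --rows "0.5 -0.04 0.3 0 0;0.5 -0.08 0.6 0 0;0.5 -0.13 0.9 0 0;0.5 -0.17 1.2 0 0;0.5 -0.21 1.5 0 0;0.5 -0.25 1.8 0 0;0.5 -0.3 2.1 0 0;0.5 -0.34 2.4 0 0;0.5 -0.38 2.7 0 0;0.5 -0.42 3.0 0 0;0.5 -0.46 3.3 0 0;0.5 -0.51 3.6 0 0"

```text
time_s: 9.5
eef_pos: [523.0, 39.9, 54.1]
ee_rot: [0.692, 0.147, 0.692, -0.147]
force: [0.4, -1.7, 2.2]
grip_width: 0.5
```

```bash
python3 look.py 5
```

```text
9.5 tcp [523.   39.9  54.1] ramp [-33.6   2.1  25. ] F [ 0.4 -1.7  2.2] Framp [-1.08 -1.08  2.39] g 0.5
can [(array([-344.4,    5. ,   48.5]), 0.89), (array([15.3,  3.6, 40. ]), 0.88)]
bar_face [(array([94.5,  2.1, 38.5]), 0.43)]
```

View pics/side5.png

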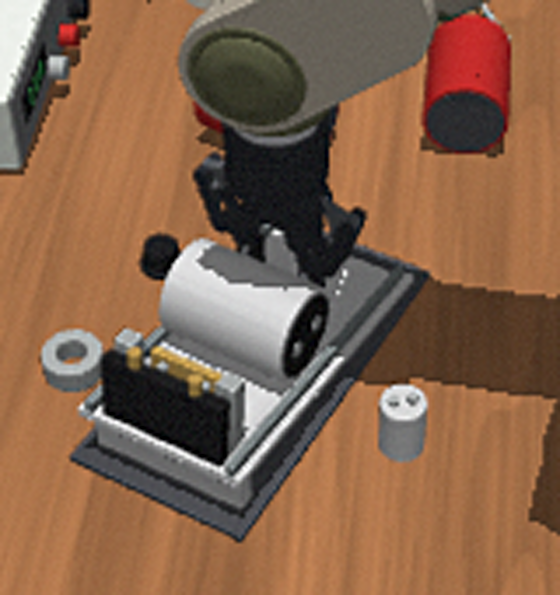

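The can is past mid-ramp at about x = 15 (crop pixel ~(245,307)) and is still square.

send_rows --rows "0.5 -0.04 0.3 0 0;0.5 -0.08 0.6 0 0;0.5 -0.13 0.9 0 0;0.5 -0.17 1.2 0 0;0.5 -0.21 1.5 0 0;0.5 -0.25 1.8 0 0;0.5 -0.3 2.1 0 0;0.5 -0.34 2.4 0 0;0.5 -0.38 2.7 0 0;0.5 -0.42 3.0 0 0;0.5 -0.45 3.2 0 0;0.5 -0.48 3.4 0 0"

```text
time_s: 10.85
eef_pos: [536.8, 70.8, 58.9]
ee_rot: [0.692, 0.147, 0.692, -0.147]
force: [-1.0, -1.0, 0.6]
grip_width: 0.501
```

send_rows --rows "0.5 -0.01 0.1 0 0;0.5 -0.03 0.2 0 0;0.5 -0.04 0.3 0 0;0.5 -0.06 0.4 0 0;0.5 -0.07 0.5 0 0;0.5 -0.08 0.6 0 0;0.5 -0.1 0.7 0 0;0.5 -0.11 0.8 0 0;0.5 -0.13 0.9 0 0;0.5 -0.14 1.0 0 0"

```text
time_s: 11.85
eef_pos: [540.6, 79.2, 60.3]
ee_rot: [0.691, 0.147, 0.692, -0.148]
force: [-3.3, -6.6, 2.3]
grip_width: 0.5
```

```bash
python3 look.py 6
```

```text
11.85 tcp [540.6  79.2  60.3] ramp [10.   2.2 25.1] F [-3.3 -6.6  2.3] Framp [-6.98  0.29  3.32] g 0.5
can [(array([-346.3,    5. ,   48.8]), 0.92), (array([57.9,  3.2, 39.6]), 0.69), (array([106.2,   0.5,   1.3]), 0.68)]
bar_face [(array([95.7,  0.9, 36.2]), 0.55)]
```

View pics/side6.png

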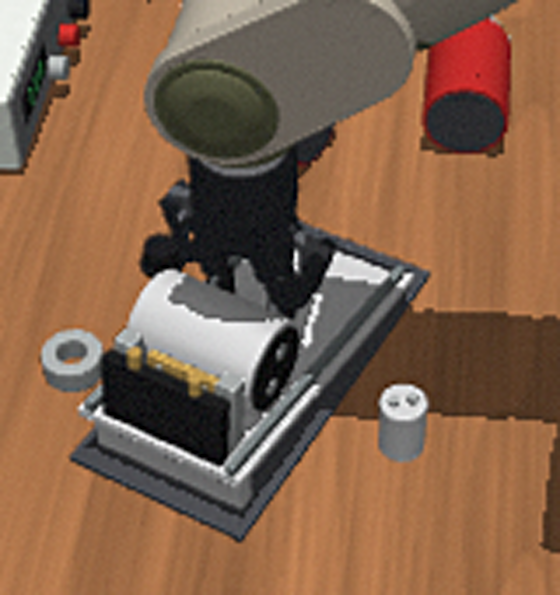

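send_rows --rows "0.5 -0.01 0.1 0 0;0.5 -0.03 0.2 0 0;0.5 -0.04 0.3 0 0;0.5 -0.04 0.3 0 0"

```text
time_s: 12.4
eef_pos: [541.8, 81.9, 60.7]
ee_rot: [0.691, 0.147, 0.692, -0.148]
force: [-2.4, -7.0, 1.9]
grip_width: 0.502
```

send_rows --rows "0.5 -0.01 0.1 0 0;0.5 -0.03 0.2 0 0;0.5 -0.03 0.2 0 0"

```text
time_s: 12.7
eef_pos: [542.2, 82.1, 60.7]
ee_rot: [0.691, 0.145, 0.692, -0.148]
force: [-5.2, -16.4, 2.1]
grip_width: 0.503
```

```bash
python3 look.py 7
```

```text
12.7 tcp [542.2  82.1  60.7] ramp [13.3  2.  25.1] F [ -5.2 -16.4   2.1] Framp [-16.59  -2.04   4.5 ] g 0.503
can [(array([59.5,  2.6, 37.7]), 0.93), (array([-344.8,    4.2,   50.5]), 0.73)]
bar_face [(array([ 1.023e+02, -1.000e-01,  3.430e+01]), 0.37)]
```

The force jumped from 7 to 17 N while the TCP barely moved, which points to the posts being reached. I'll add a small extra push to confirm it's a hard stop, then look.

send_rows --rows "0.5 -0.01 0.05 0 0;0.5 -0.01 0.1 0 0;0.5 -0.01 0.1 0 0;0.5 -0.01 0.1 0 0;0.5 -0.01 0.1 0 0"

```text
time_s: 13.35
eef_pos: [542.3, 82.2, 60.7]
ee_rot: [0.691, 0.145, 0.693, -0.149]
force: [-7.5, -22.2, 2.0]
grip_width: 0.498
```

```bash
python3 look.py 8; python3 - <<'E'
from rig import capture,nets
from h import *
import cv2
p=capture('top');cv2.imwrite('pics/top8.png',cv2.resize(p['pixels'][150:270,190:350,::-1],None,fx=3.5,fy=3.5,interpolation=cv2.INTER_CUBIC))
for t in('small_can','control_knob','spacer','jar','driver','mug','mouse'): print(t,[d['location'] for d in nets.spot_point(p,t)][:1])
st()
E
```

```text
13.35 tcp [542.3  82.2  60.7] ramp [13.4  1.9 25.1] F [ -7.5 -22.2   2. ] Framp [-22.86  -2.3    5.22] g 0.498
can [(array([-344.8,    6.3,   47.9]), 0.61)]
bar_face [(array([99.8,  1.9, 36.2]), 0.49)]
small_can []
control_knob [[633.9, -30.0, -1.3]]
spacer [[677.5, 94.2, 0.4]]
jar [[663.3, 389.2, -1.1]]
driver [[394.7, -429.3, -0.0]]
mug [[643.1, -410.4, 2.5]]
mouse [[426.7, 431.8, 3.5]]
13.9 tcp [542.3  82.2  60.7] ramp [13.4  1.9 25.1] F [ -6.9 -22.    2. ] Framp [-22.4   -2.72   5.19] g 0.499
```

View pics/side8.png

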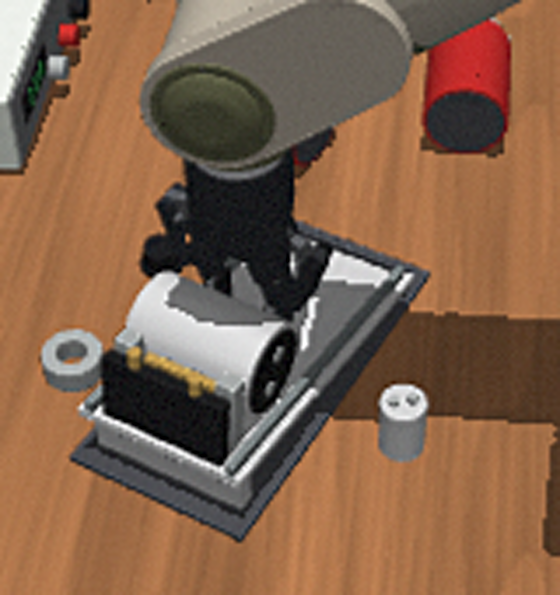

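View pics/top8.png

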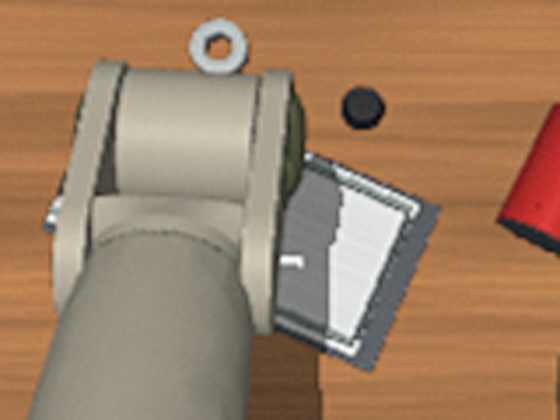

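The force is steady at 22 N with no further TCP travel, so the can is hard against both posts. The side crop shows it touching both posts (~(130,340) and (235,385)), and the brass bar has moved back since the previous frames. The bystanders are where they were. Handing in.

```bash
python3 - <<'E'
from rig import workorder
from h import *
print(workorder.finish_job()); st()
E
```

```text
the job is handed in; nothing more can be done
None
the job is handed in; nothing more can be done
```

I rolled the can up the ramp with two half-open fingertips on its downhill side, at about 30 mm/s and then 10 mm/s near the end. I handed the job in at 13.9 s with the fingers still holding the can against the posts. No verdict came back, so the result below rests on my own checks.

- **Hard stop:** the push force rose from 7 to about 22 N and stayed there, while the tool moved less than 0.5 mm.
- **Can position:** the finger position puts the can's centre at ramp x ≈ 65 mm, fully home. The last network reading, taken just before the final small push, said 59.5 mm. That is within the networks' few-mm error, though just under the 60 mm limit. In the last picture the network did not find the can at all.
- **Contact bar:** the network put the bar face at x ≈ 100–102 mm, against 103 mm when flush. That is about 5–7 mm of the 8 mm travel, again within its error. By eye the can touches both posts and sits square.
- **Bystanders:** the control knob, spacer, jar, driver and mug were within about 5 mm of their first readings. The mouse was read only at the end, so I have nothing to compare it with. The arm hid the small can from the top camera, but the side picture shows it in its original place.

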